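# Hold the hidden bolt head behind a rack bracket

## Task

Two bolts join the upright bracket to the growing-rack joint in the jig, their heads hidden in the narrow gap between the bracket and the rail; one has a slow nut runner on its nut, and that bolt is turning along with the nut. Reach down into the gap, grip the head of that turning bolt between the fingers from both sides and hold it firmly so that it stays still for five seconds, and finish while still holding it. Leave the other, tight bolt alone, do not bump or lean hard on the jig or the runner, and leave the other things on the bench where they are.

Things in the scene. Friction and masses are not known exactly. Their poses are not given: they have to be found in the camera images.
- jig: Rack joint in its jig, fixed. Origin on the bench under mid-gap, between the two heads (100 to 120 mm apart in y); x crosses the gap from rail to bracket, y runs along it, z up. Plywood base 220 x 270 mm, x -150 to 70 mm, top z 30. Upright zinc bracket plate x 22 to 28, top z 138. Grey rail x -62 to -22, top z 125; both 250 mm long. Gap 44 mm wide, open at top and ends, floor z 30.
- turning_bolt: The bolt to hold. Origin at the centre of its hex head (24 mm across flats, 27.7 corners, 12 thick), mid-gap, 105 mm above the bench; x is its axis, level, along jig x; y leaves through a flat. 18 mm shank to the bracket. The runner turns it about x at 0.2 rad/s with a steady 0.3 N m, endlessly. Fingers closing along jig y with 30 to 60 N turn it flush or hold it by the corners.
- tight_bolt: The neighbouring bolt, tight and fixed, to leave alone: its nut is bare on the bracket's outer side, its head, equal to the other, is in the same gap. Origin on the bench under the middle of its head, which is centred 105 mm above. Which of the two places along jig y it has varies.
- runner: Nut runner driving the turning bolt: grey and black motor cylinder 46 to 52 mm thick lying level in a dark steel stand, fixed, on the bracket's outer side, steel socket on the nut. Origin on the bench under the turning head; reaches x = 247 mm from there along jig x, top z 131 mm, 56 mm wide.
- spare_bolt: Bystander: loose spare bolt standing on its head on the jig's base on the robot's side of the rail, 55 mm tall; origin at the centre of its underside.
- spare_washer: Bystander: loose flat washer 30 mm across, 4 mm thick, on the jig's base beside the spare bolt; origin at the centre of its underside.
- spanner: Bystander: loose open spanner lying on the bench to the robot's left; origin at its underside.
- clay_pot: Bystander: terracotta pot 100 mm across, 85 mm tall, on the robot's right; origin at the centre of its underside.
- jar: Bystander: glass jar 60 mm across, 90 mm tall, on the robot's right; origin at the centre of its underside.
- black_pot: Bystander: black plastic pot 110 mm across, 100 mm tall, on the robot's left; origin at the centre of its underside.
- press_board: Bystander: wooden press board 70 x 300 mm, 42 mm tall with its grip, on the robot's left; origin at the centre of its underside.

How it is judged:
By the outcome, as a careful person would: the job done as asked, in the order asked, and still so for the second after the job is handed in, while the arm keeps its last pose, push and grip.
It also fails if it takes over 38 s, if anything falls off the work surface, if the arm or the gripper's body presses on something with over 40 N, if the wrist force passes 120 N, or if a joint passes its speed limit or range.

## Robot

A 6-joint arm with a two-finger parallel gripper is mounted at the origin on the work surface. World frame = base frame: x ahead of the robot, y to its left, z up, the work surface at z = 0. Lengths are in mm, angles in rad, forces in N, time in s.
With the tool pointing down it reaches from about 350 to 875 mm from the base axis. Payload 4.2 kg.
Tool frame: the origin (TCP) lies at the very end of the fingers, on their centre line; the grasp point (between the pads) lies 19 mm behind it (pinch_z is the distance from the TCP to the grasp point, in mm); z points along the fingers, y is the line along which they close (so a half turn about z gives the same grasp; the last joint's range is limited). The gripper opens to 85 mm and grips with 20 to 120 N. Pads are 22 mm wide; open, the fingers measure 114 mm over their backs; the gripper's body (76 mm by 85 mm) begins 54 mm behind the grasp point. The pads swing forward as they close: fully open they stand 13 mm farther back than shut.
Start: joints at [-1.024, 0.385, 0.008, 0, -1.194, -0.259], TCP at [177.418, -599.268, 231.312] pointing down, gripper open.
Joint ranges: [-3.14, 3.14], [-1.21, 2.06], [-1.07, 1.41], [-3.16, 2.05], [-2.99, -0.16], [-3.1, 3.1]. Speed limits (rad/s): [2.79, 2.79, 3.14, 3.14, 3.14, 3.14].

## Interface

Orientations are given as a unit quaternion [x, y, z, w].
In Python, from bench import * gives the robot as it stands.
- The arm moves only by the tool arm_command, never from a script. Its argument "steps" is one flat list of numbers, 4 for each row, row after row: the shift along the tool's x, y, z in m, then the turn about the tool's z in rad. In form: [tx, ty, tz, roll, tx, ty, tz, roll, ...]. A call has 1 to 20 rows; each row shifts and turns the commanded pose from where the row before left it, along the tool's axes as they then stand; what a row does not reach is not made up. A row lasts 1/8 s, in which the tool goes at most 62.5 mm and 10.7 degrees, less where a joint would pass 70% of its speed; a pose out of reach is approached as far as the arm can. A call with a gripper value outside its range is refused whole. "grip" is the finger opening in m, from 0 to 0.0854, set as the call begins (left out, the last holds). The fingers move at their own pace and stop on an object; the grip force is fixed at half the most. Time passes only in rows, so rows that do not move let the fingers close. It gives the time, the measured TCP pose, the force, the opening and the grip force at its end, in the units of the state.
- read_state(): the state, without advancing time (a new reading comes with each control period).
- get_image(name): name is "side" or "top"; returns the picture (480x640x3 uint8, red, green, blue); there is no depth.
- get_calibration(name): a dict with "camera_matrix" (3x3 intrinsics, pixels), "cam_to_world" (4x4, takes a point from camera to world coordinates). Camera axes: x right, y down, z forward; pixel columns grow to the right and rows downward; lengths in mm; the calibration is good to about 2 mm. A picture is of the moment at which its call begins. get_calibration takes no time and is no camera call.
- job_done(): hands the job in; it is judged then, once.
The state is a dict: "clock": time; "joints": joint angles; "joint_vel": joint speeds; "joint_efforts": joint torques, N m; "position": TCP position; "ee_rot": TCP orientation; "contact_force": force on the tool from outside, world axes, zero at the start; "wrist_torque": the same for the moment, N m; "gripper_width": finger opening in mm; "grasp_force": force on a finger pad.
Only numpy, scipy, OpenCV 4.12 (cv2) and the standard library are available. Lean on these libraries where they do the work, as an engineer would, in place of code of your own. Each camera call takes 0.05 s, during which the arm holds its last target. There are 200 camera calls.

## Working session

There is one attempt and no reset: what is moved stays moved. The work goes in short steps, Python scripts to look and compute and a tool call to move; the robot and the scene stay as the last step left them, time stands still between calls to the robot, and variables do not carry over. Pictures are saved under pics/ and viewed, at most 10 in all, crops included, and the job is handed in when it is done.

Besides the shell and the picture viewer there is one more tool, called after "Call:" by a JSON object that holds its "op" and its "data". arm_command: Moves the arm, as the interface text tells. Its arguments: {"type":"object","properties":{"steps":{"type":"array","items":{"type":"number"}},"grip":{"type":"number"}},"required":["steps"]}

```bash
mkdir -p pics
python3 - <<'E'
from bench import *
import cv2
s=read_state();print(s)
for n in("top","side"):
    cv2.imwrite(f"pics/{n}0.png",get_image(n)[:,:,::-1]);c=get_calibration(n);print(n,c)
E
```

```text
{'clock': 0.0, 'joints': array([-1.02440123e+00,  3.85578345e-01,  6.61939684e-03, -5.13510925e-04,
       -1.19401158e+00, -2.58592483e-01]), 'joint_vel': array([ 0.00066701, -0.00099017,  0.00031592,  0.00074556, -0.00028451,
       -0.00154836]), 'joint_efforts': array([-6.72242058e-04, -3.92289662e+01,  1.88399059e+01,  4.18612897e+00,
       -4.65394347e-03, -3.45380045e-05]), 'position': array([ 177.25175392, -598.72203453,  230.20377148]), 'ee_rot': array([-1.43311342e-01,  9.89677028e-01,  1.09370709e-03, -2.06261575e-04]), 'contact_force': array([ 0.11707457, -0.69591777, -0.42439138]), 'wrist_torque': array([-0.05687788, -0.04219457, -0.01612063]), 'grasp_force': 0.0, 'gripper_width': 85.28628810188087}
top {'camera_matrix': array([[583.38996684,   0.        , 315.68679712],
       [  0.        , 583.38996684, 242.57463578],
       [  0.        ,   0.        ,   1.        ]]), 'cam_to_world': array([[-1.72595032e-02, -9.83554341e-01,  1.79785895e-01,
         2.77991904e+02],
       [-9.99724529e-01,  1.98364229e-02,  1.25452065e-02,
         1.29200094e+01],
       [-1.59052013e-02, -1.79519845e-01, -9.83625767e-01,
         1.49874509e+03],
       [ 0.00000000e+00,  0.00000000e+00,  0.00000000e+00,
         1.00000000e+00]])}
side {'camera_matrix': array([[535.01892923,   0.        , 321.67729965],
       [  0.        , 535.01892923, 239.50608745],
       [  0.        ,   0.        ,   1.        ]]), 'cam_to_world': array([[-8.49246626e-01, -2.88565167e-01,  4.42165481e-01,
        -7.18304596e+01],
       [-5.27975154e-01,  4.71626516e-01, -7.06265295e-01,
         9.81934425e+02],
       [-4.73340218e-03, -8.33245806e-01, -5.52882466e-01,
         8.09434646e+02],
       [ 0.00000000e+00,  0.00000000e+00,  0.00000000e+00,
         1.00000000e+00]])}
```

View pics/top0.png

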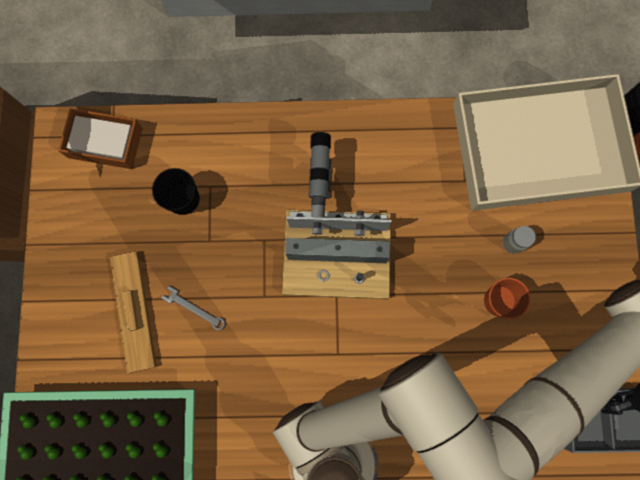

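View pics/side0.png

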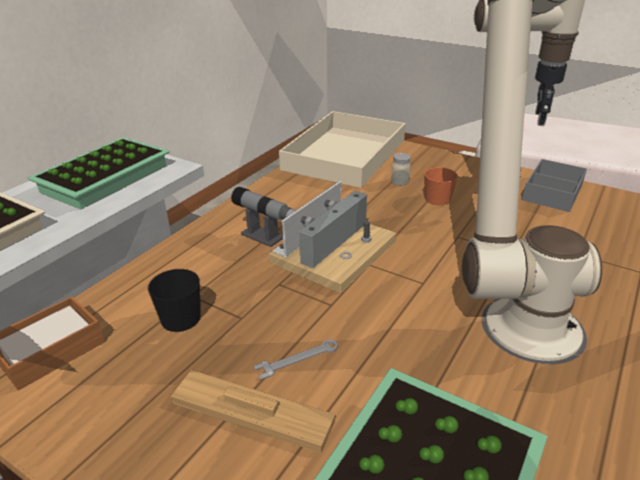

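The top view shows the jig around (337,250), with the runner on the left head (318,225) and the tight bolt near (360,225). I'll zoom in on both views to get accurate edges.

Run:
```python
import cv2
a=cv2.imread("pics/top0.png")[190:310,270:405]
cv2.imwrite("pics/topc.png",cv2.resize(a,None,fx=5,fy=5,interpolation=cv2.INTER_CUBIC)[:600])
b=cv2.imread("pics/side0.png")[170:290,230:400]
cv2.imwrite("pics/sidec.png",cv2.resize(b,None,fx=4.5,fy=4.5,interpolation=cv2.INTER_CUBIC))
```

```text
(no output)
```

View pics/topc.png

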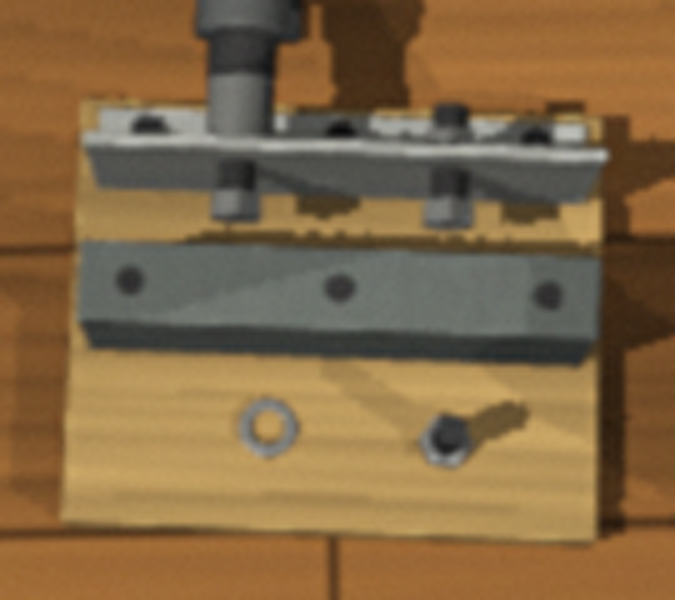

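View pics/sidec.png

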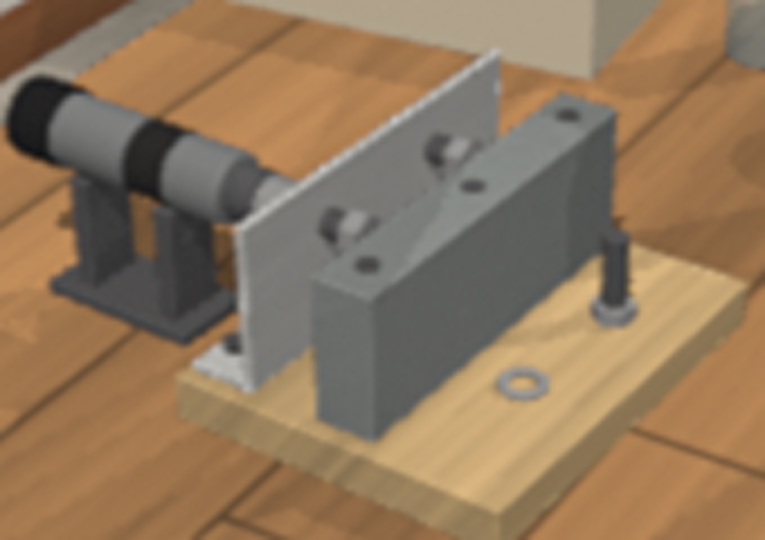

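The crops show the turning head at about (317.5,231) and the tight head at about (360,232) in full-image top pixels. Rail and bracket edges are also clear. Next I cast rays from these.

```bash
cat > h.py <<'E'
from bench import *
import numpy as np
def ray(n,u,v):
    c=get_calibration(n);M=c["cam_to_world"]
    d=M[:3,:3]@np.linalg.solve(c["camera_matrix"],[u,v,1.]);return M[:3,3],d
def at(n,u,v,z):
    o,d=ray(n,u,v);return (o+d*(z-o[2])/d[2])
E
python3 - <<'E'
from h import *
def T(x,y,z): return at("top",270+(x+.5)/5-.5,190+(y+.5)/5-.5,z)
def S(x,y,z): return at("side",230+(x+.5)/4.5-.5,170+(y+.5)/4.5-.5,z)
P=dict(railFL=T(81,241,125),railFR=T(601,257,125),railNL=T(84,320,125),railNR=T(598,341,125),
 brL=T(86,136,138),brR=T(607,150,138),
 brLn=T(86,147,138),brRn=T(607,158,138),
 headT=T(236.5,219,112),headR=T(448.5,227,112),headTtopfarEdge=T(236,190,117),headRfar=T(449,197,117),
 baseNL=T(62,521,30),baseNR=T(597,541,30),
 SrailL1=S(313,281,125),SrailL2=S(375,297,125),SrailR=S(615,108,125),SbrL=S(238,230,138),SbrR=S(499,53,138))
for k,v in P.items(): print(k,v.round(1))
for a,b in(("railFL","railFR"),("railNL","railNR"),("brL","brR"),("headT","headR"),("SbrL","SbrR"),("SrailL2","SrailR"),("baseNL","baseNR")):
    d=P[a]-P[b];print(a,np.linalg.norm(d).round(1),np.degrees(np.arctan2(-d[0],d[1])).round(2))
E
```

```text
railFL [542.2 101.9 125. ]
railFR [ 529.3 -146.8  125. ]
railNL [503.7 100.8 125. ]
railNR [ 488.8 -143.7  125. ]
brL [590.8  98.3 138. ]
brR [ 578.7 -150.2  138. ]
brLn [585.4  98.3 138. ]
brRn [ 574.8 -150.   138. ]
headT [554.   27.3 112. ]
headR [548.  -75.2 112. ]
headTtopfarEdge [567.3  27.2 117. ]
headRfar [561.7 -75.6 117. ]
baseNL [416.9 118.9  30. ]
baseNR [ 401.8 -150.    30. ]
SrailL1 [537.8 108.3 125. ]
SrailL2 [501.7 104.3 125. ]
SrailR [ 490.9 -141.4  125. ]
SbrL [588.3 104.1 138. ]
SbrR [ 572.2 -144.6  138. ]
railFL 249.0 -2.95
railNL 245.0 -3.5
brL 248.8 -2.77
headT 102.7 -3.37
SbrL 249.2 -3.72
SrailL2 245.9 -2.51
baseNL 269.3 -3.21
```

Call:
{"op": "arm_command", "data": {"steps": [0,0,0,0.114,0,0,0,0.114,0,0,0,0.114,-0.0218,0.0405,0,0,-0.0218,0.0405,0,0,-0.0218,0.0405,0,0,-0.0218,0.0405,0,0,-0.0218,0.0405,0,0,-0.0218,0.0405,0,0,-0.0218,0.0405,0,0,-0.0218,0.0405,0,0,-0.0218,0.0405,0,0,-0.0218,0.0405,0,0,-0.0218,0.0405,0,0,-0.0218,0.0405,0,0,-0.0218,0.0405,0,0,-0.0218,0.0405,0,0,-0.0218,0.0405,0,0,-0.0218,0.0405,0,0], "grip": 0.0854}}

```text
clock: 2.48
position: [561.1, 30.3, 230.9]
ee_rot: [0.027, 1.0, -0.0, -0.0]
contact_force: [0.4, 0.0, -0.4]
gripper_width: 85.2
grasp_force: 0.0
```

Call:
{"op": "arm_command", "data": {"steps": [0,0,0.02,0,0,0,0.02,0,0,0,0.02,0,0,0,0.01,0,0,0,0,0,0,0,0,0]}}

```text
clock: 3.22
position: [561.4, 28.9, 162.1]
ee_rot: [0.027, 1.0, 0.0, 0.001]
contact_force: [0.1, -1.2, -0.3]
gripper_width: 85.5
grasp_force: 0.0
```

Run:
```python
from h import *
import cv2
s=get_image("side")[:,:,::-1];t=get_image("top")[:,:,::-1]
cv2.imwrite("pics/s1.png",s);cv2.imwrite("pics/t1.png",t)
a=cv2.resize(s[120:290,220:400],None,fx=3.5,fy=3.5,interpolation=cv2.INTER_CUBIC)
cv2.imwrite("pics/sc1.png",a)
st=read_state();print(st["position"],st["ee_rot"])
def S(x,y,z): return at("side",230+(x+.5)/4.5-.5,170+(y+.5)/4.5-.5,z)
print(S(357,222,117),S(465,150,117))
```

```text
[561.33158339  28.95321085 162.25739498] [2.71068168e-02 9.99632114e-01 2.53577405e-04 8.90898918e-04]
[557.73592384  35.42343588 117.        ] [547.96042739 -64.4689314  117.        ]
```

View pics/sc1.png

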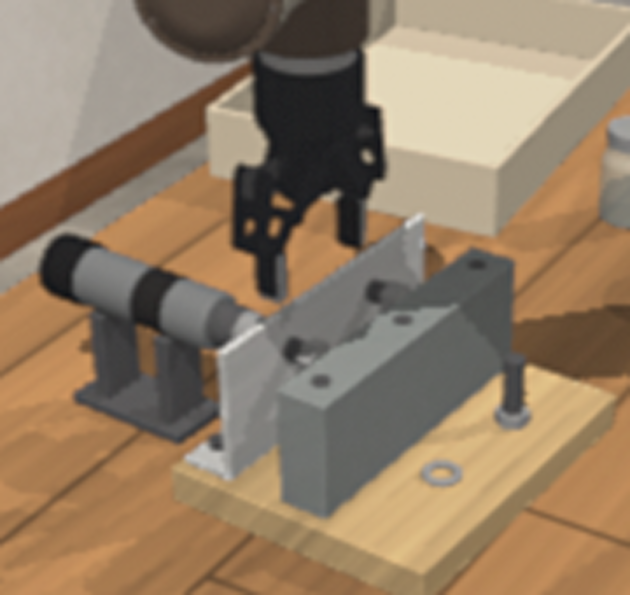

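The fingers straddle the turning bolt in the side view, with tips at crop (272,295) and (350,243). I'll check that against the measured pose.

Run:
```python
from h import *
for u,v in((272,296),(350,245),(311,270)):
    for z in(162,175): print(u,z,at("side",220+u/3.5,120+v/3.5,z).round(1))
# head & jig line at jig-y=51: where is head centre in side view if at (560.6,28.8,105)?
import cv2
c=get_calibration("side");W=np.linalg.inv(c["cam_to_world"])
for p in((560.6,28.8,105),(554.6,29.1,105),(554.6,29.1,118)):
    q=c["camera_matrix"]@(W@np.r_[p,1])[:3];q=q[:2]/q[2];print(p,((q-[230,170])*4.5).round(0))
```

```text
272 162 [576.6  54.9 162. ]
272 175 [563.6  73.6 175. ]
350 162 [569.8 -36.3 162. ]
350 175 [557.  -15.9 175. ]
311 162 [573.7   9.8 162. ]
311 175 [560.7  29.3 175. ]
(560.6, 28.8, 105) [358. 232.]
(554.6, 29.1, 105) [367. 235.]
(554.6, 29.1, 118) [366. 215.]
```

Call:
{"op": "arm_command", "data": {"steps": [0,0,0.015,0,0,0,0.015,0,0,0,0.015,0,0,0,0.012,0,0,0,0.01,0,0,0,0.01,0,0,0,0,0,0,0,0,0]}}

```text
clock: 4.32
position: [561.2, 28.9, 84.6]
ee_rot: [0.027, 1.0, 0.0, 0.0]
contact_force: [0.6, 0.1, 0.3]
gripper_width: 85.2
grasp_force: 0.0
```

Call:
{"op": "arm_command", "data": {"steps": [0,0,0,0,0,0,0,0,0,0,0,0,0,0,0,0], "grip": 0.03}}

```text
clock: 4.82
position: [560.8, 28.9, 84.4]
ee_rot: [0.027, 1.0, 0.0, 0.0]
contact_force: [-0.2, -0.4, 0.6]
gripper_width: 29.8
grasp_force: 0.0
```

Call:
{"op": "arm_command", "data": {"steps": [0,0,0,0,0,0,0,0,0,0,0,0,0,0,0,0], "grip": 0.0}}

```text
clock: 5.32
position: [560.8, 28.5, 84.6]
ee_rot: [0.027, 1.0, -0.0, -0.0]
contact_force: [-0.7, -4.6, 4.5]
gripper_width: 22.9
grasp_force: 58.9
```

Call:
{"op": "arm_command", "data": {"steps": [0,0,0,0,0,0,0,0,0,0,0,0,0,0,0,0,0,0,0,0,0,0,0,0,0,0,0,0,0,0,0,0]}}

```text
clock: 6.32
position: [560.8, 28.5, 84.6]
ee_rot: [0.027, 1.0, -0.0, -0.0]
contact_force: [-0.4, -5.1, 4.0]
gripper_width: 22.6
grasp_force: 59.0
```

Run:
```python
from h import *
import cv2
s=get_image("side")[:,:,::-1];t=get_image("top")[:,:,::-1]
a=cv2.resize(s[150:270,230:350],None,fx=5,fy=5,interpolation=cv2.INTER_CUBIC)
cv2.imwrite("pics/sc2.png",a)
st=read_state();print(st["position"],st["contact_force"],st["wrist_torque"],st["gripper_width"],st["grasp_force"])
```

```text
[560.780761    28.47992555  84.58622386] [-0.85773859 -5.73030448  4.74805308] [-1.1781555   0.19682067  0.03804149] 23.045747729437135 58.960959780961275
```

View pics/sc2.png

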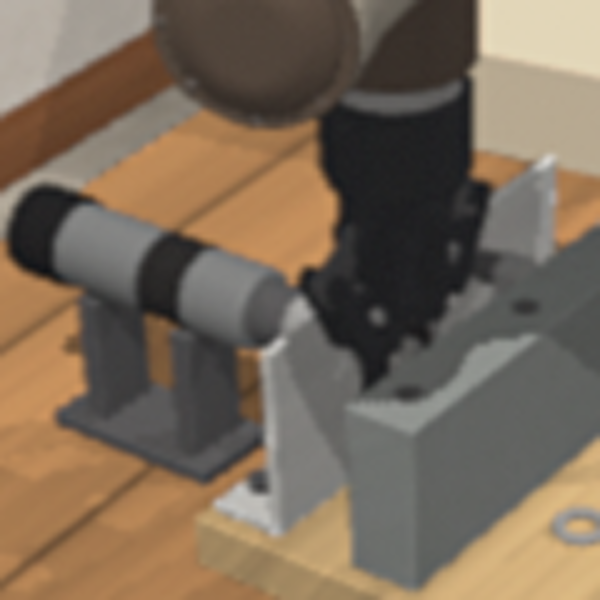

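The fingers are closed on the turning head inside the gap. Opening, force and torque are all steady, so I'll keep holding.

Call:
{"op": "arm_command", "data": {"steps": [0,0,0,0,0,0,0,0,0,0,0,0,0,0,0,0,0,0,0,0,0,0,0,0,0,0,0,0,0,0,0,0,0,0,0,0,0,0,0,0,0,0,0,0,0,0,0,0,0,0,0,0,0,0,0,0,0,0,0,0,0,0,0,0,0,0,0,0,0,0,0,0,0,0,0,0,0,0,0,0]}}

```text
clock: 8.93
position: [560.8, 28.5, 84.6]
ee_rot: [0.027, 1.0, -0.0, -0.0]
contact_force: [-0.6, -5.0, 4.3]
gripper_width: 22.5
grasp_force: 59.0
```

Call:
{"op": "arm_command", "data": {"steps": [0,0,0,0,0,0,0,0,0,0,0,0,0,0,0,0,0,0,0,0,0,0,0,0,0,0,0,0,0,0,0,0,0,0,0,0,0,0,0,0,0,0,0,0,0,0,0,0,0,0,0,0,0,0,0,0,0,0,0,0,0,0,0,0,0,0,0,0,0,0,0,0,0,0,0,0,0,0,0,0]}}

```text
clock: 11.42
position: [560.8, 28.5, 84.6]
ee_rot: [0.027, 1.0, -0.0, -0.0]
contact_force: [-1.0, -5.0, 4.5]
gripper_width: 22.8
grasp_force: 59.0
```

Call:
{"op": "arm_command", "data": {"steps": [0,0,0,0,0,0,0,0,0,0,0,0,0,0,0,0,0,0,0,0,0,0,0,0,0,0,0,0,0,0,0,0,0,0,0,0,0,0,0,0,0,0,0,0,0,0,0,0,0,0,0,0,0,0,0,0,0,0,0,0,0,0,0,0]}}

```text
clock: 13.42
position: [560.8, 28.5, 84.6]
ee_rot: [0.027, 1.0, -0.0, -0.0]
contact_force: [-0.4, -5.9, 4.6]
gripper_width: 22.8
grasp_force: 59.0
```

Held steady for about 8 s with no change, so I'm handing it in.

```bash
python3 -c "
from bench import *
print(job_done())"
```

```text
the job is handed in; nothing more can be done
None
```

I gripped the turning bolt's head from both sides at about 59 N and handed the job in at about 13.4 s, still holding; opening, force and tool pose stayed steady for about 8 s, though I judged the bolt still from those readings, as the head was hidden from the camera.

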